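# Free the jammed vanity drawer and put the comb away

## Task

The little drawer on the vanity cannot close because the tall frosted glass jar is standing in it. First lift the jar out and set it down gently, upright, on the stone tray beside the tumbler (it is glass: do not drop or tip it), then lay the comb flat in the open drawer, and finally push the drawer fully shut without slamming it. Leave everything else standing where it is.

Things in the scene. Friction and masses are not known exactly. Their poses are not given: they have to be found in the camera images.
- jar_center (a point): Frosted glass jar, metal twist cap (stays on; one rigid piece), 95 mm tall, about 0.25 kg: cylinder 60 mm across for the lower 66 mm, cap 56 mm across from 70 mm to the top. It starts standing on the drawer's floor in the pulled-out part, rising 55 mm above the side walls and 25 mm above the unit's top. Point: its centre, half-way up (47.5 mm above its underside); z up the jar.
- comb_center (a point): Hard black plastic comb lying flat on the vanity: 180 mm long (its x), 30 mm wide (its y; spine on +y, teeth to -y), 8 mm thick (z), 40 g. Point: its centre. Pinch it across its 30 mm width. It fits the pulled-out part of the drawer laid crosswise, along the drawer's y, either way round and either face up.
- unit: Pale wooden drawer unit fixed on the vanity, 200 mm deep (x), 270 mm wide (y), 85 mm high. Origin at the centre of its underside; its -x side is the front, towards the robot, and the front face of the case lies 100 mm from the origin. Holds one drawer that slides out along the unit's -x axis.
- drawer (a joint): How far the drawer is pulled out of the unit, in m: 0 is fully shut, 0.15 fully out. It starts 0.125 to 0.145 out. It slides with light friction (about 1.5 N) and stays where it is left.
- drawer_in (a point): Centre of the drawer's inner floor, 15 mm above the vanity; moves with it; axes as the unit's. Floor inside: 180 mm in x (front panel at -90), 230 mm in y. Side walls 5 mm thick, 40 mm above the floor; front panel 14 mm thick, 57 mm above it. Open from above only from x = -90 mm to -90 mm + the drawer joint's value; the rest lies inside the unit, whose mouth is 58 mm above this floor.
- drawer_knob (a point): Centre of the outer (-x) end of the drawer's metal knob, 22 mm in diameter, standing 20 mm out from the middle of the drawer's front, 42 mm above the vanity; moves with the drawer, same axes as the unit. Pushing here towards the unit's +x shuts the drawer.
- tray: Flat grey stone tray fixed on the vanity, 200 mm (x) by 130 mm (y). Origin at the centre of its underside; its floor is 6 mm above the origin, with a rim 4 mm wide and 12 mm high. The tumbler stands on its +x half; the -x half, centred 45 to 50 mm from the origin, is free for the jar.
- tumbler: Chrome tumbler, 72 mm in diameter, 95 mm tall, standing on the tray about 55 mm from the tray's origin along its +x. Origin at the centre of its underside. Not to be disturbed.
- holder: White ceramic toothbrush holder with two brushes, 72 mm in diameter, 172 mm tall with the brushes. Origin under its centre. Not to be disturbed.
- lotion: White pump bottle, 60 mm in diameter, 183 mm tall. Origin under its centre. Not to be disturbed.
- soap_dish: Clear soap dish with a bar of soap, 120 x 80 mm, 30 mm tall. Origin under its centre. Not to be disturbed.
- nail_brush: Wooden nail brush, 95 x 40 mm, 34 mm tall. Origin under its centre. Not to be disturbed.
- pot: Small white cream pot, 52 mm in diameter, 42 mm tall, standing on the rear part of the drawer unit's top. Origin under its centre. Not to be disturbed.
There are look-alikes about, which are no part of the job. Of the things that look like the part that bears comb_center, the largest one is meant.

How it is judged:
By the outcome, as a careful person would: the job done as asked, in the order asked, and still so for the second after the job is handed in, with the robot touching nothing.
It also fails if it takes over 69 s, if anything falls off the work surface, if the arm or the gripper's body presses on something with over 40 N, if the wrist force passes 120 N, or if a joint passes its speed limit or range.

## Robot

A 7-joint arm with a two-finger parallel gripper is mounted at the origin on the work surface. World frame = base frame: x ahead of the robot, y to its left, z up, the work surface at z = 0. Lengths are in m, angles in rad, forces in N, time in s.
With the tool pointing down it reaches from about 0.425 to 0.875 m from the base axis. Payload 4.7 kg.
Tool frame: the origin (TCP) lies on the centre line of the jaws, within the pads' length; the fingertips stand ahead of it and the grasp point (between the pads) lies 2 mm behind it (nose_length is the z of the fingertips in the tool frame, in m); z points along the fingers, y is the line along which they close (so a half turn about z gives the same grasp; the last joint's range is limited). The gripper opens to 87 mm and grips with 3 to 60 N. Pads are 19 mm wide; open, the fingers measure 117 mm over their backs; the gripper's body (75 mm by 190 mm) begins 51 mm behind the grasp point.
Start: joints at [-1.231, 0.321, -0.07, 1.45, 0.023, 1.371, -0.057], TCP at [0.208, 0.616, 0.24] pointing down, gripper open.
Joint ranges: [-2.86, 2.86], [-0.3, 2.09], [-1.38, 1.24], [0.06, 2.45], [-1.56, 4.7], [0.09, 2.05], [-2.69, 2.69]. Speed limits (rad/s): [2.57, 2.57, 3.14, 3.14, 3.14, 3.14, 3.14].

## Interface

Orientations are given as a rotation vector (axis times angle).
In Python, from bench import * gives the robot as it stands.
- The arm moves only by the tool send_rows, never from a script. Its arguments are lists of equal length, an entry for each row: "xyz": the shift along the tool's x, y, z in mm, a list of three; "dr": the turn, a rotation vector about the tool's x, y, z in rad, a list of three. A call has exactly 10 rows; each row is the pose to reach, as a shift and turn from the pose commanded when the call began, along the tool's axes at that moment; what a row does not reach only later rows make up. A row lasts 1/12 s, in which the tool goes at most 41.7 mm and 7.16 degrees, less where a joint would pass 70% of its speed; a pose out of reach is approached as far as the arm can. A call with a gripper value outside its range is refused whole. "jaw" is the finger opening in mm, from 0 to 87, set as the call begins (left out, the last holds). The fingers move at their own pace and stop on an object; "grip_force" is the grip in N (left out, the last holds). Time passes only in rows, so rows that repeat a pose let the fingers close, or fill a call up. It gives the time, the measured TCP pose, the force, the opening and the grip force at its end, in the units of the state.
- get_state(): the state, without advancing time (a new reading comes with each control period).
- get_image(name): name is "side" or "top" or "wrist"; returns the picture (400x640x3 uint8, red, green, blue); there is no depth.
- calibration(name): a dict with "vfov" (degrees; the focal length in pixels is half the picture's height over the tangent of half this angle, whatever the lens; pixels are square), "cx", "cy" (the principal point, pixels), "k1" (the pictures are not rectified: a ray, as slopes to the right and down, at radius r is drawn at 1 + k1 r^2 times it, then the intrinsics apply), "rvec" (rotation vector, rad) and "tvec" (3), from world to camera coordinates, as OpenCV has them; the wrist camera has in their place "hand_eye" (4x4, takes a point from camera to tool coordinates, whose origin is the TCP and whose axes are the flange's). Camera axes: x right, y down, z forward; pixel columns grow to the right and rows downward; lengths in m; the calibration is good to about 2 mm. A picture is of the moment at which its call begins: read the wrist's pose just before it. calibration takes no time and is no camera call.
- close_job(): hands the job in; it is judged then, once.
The state is a dict: "time": time; "joint_positions": joint angles; "qd": joint speeds; "joint_torque": joint torques, N m; "position": TCP position; "tool_rot": TCP orientation; "ft_force": force on the tool from outside, world axes, zero at the start; "torque": the same for the moment, N m; "grip_width": opening from 0.0 (shut) to 1.0 (fully open); "grip_force": force on a finger pad.
Only numpy, scipy, OpenCV 4.12 (cv2) and the standard library are available. Lean on these libraries where they do the work, as an engineer would, in place of code of your own. Each camera call takes 0.05 s, during which the arm holds its last target. There are 200 camera calls.

## Working session

There is one attempt and no reset: what is moved stays moved. The work goes in short steps, Python scripts to look and compute and a tool call to move; the robot and the scene stay as the last step left them, time stands still between calls to the robot, and variables do not carry over. Pictures are saved under pics/ and viewed, at most 13 in all, crops included, and the job is handed in when it is done.

Besides the shell and the picture viewer there is one more tool, called after "Emit:" by a JSON object that holds its "name" and its "arguments". send_rows: Moves the arm, as the interface text tells. Its arguments: {"type":"object","properties":{"xyz":{"type":"array"},"dr":{"type":"array"},"jaw":{"type":"number"},"grip_force":{"type":"number"}},"required":["xyz","dr"]}

```bash
mkdir -p pics; ls
python3 - <<'E'
from bench import *
import cv2
s=get_state(); print({k:s[k] for k in ('time','position','tool_rot','grip_width')})
for n in ('top','side'):
    print(n,calibration(n)); cv2.imwrite(f'pics/{n}0.png',get_image(n)[:,:,::-1])
print(calibration('wrist'))
try: print(nose_length)
except Exception as e: print(e)
E
```

```text
pics
{'time': 0.0, 'position': array([0.20793811, 0.61530814, 0.23847081]), 'tool_rot': array([-5.09478739e-01, -3.09979733e+00,  2.92411867e-03]), 'grip_width': 1.003079333654869}
top {'vfov': 45.776348290233024, 'cx': 314.7279408642687, 'cy': 203.83751807396328, 'k1': 0.008773763785294165, 'rvec': array([ 2.18517913, -2.1452697 ,  0.10255839]), 'tvec': array([1.30835460e-03, 5.53532602e-01, 1.53302864e+00])}
side {'vfov': 52.82945485090757, 'cx': 317.7109907844146, 'cy': 199.13208403762712, 'k1': -0.10033846864567171, 'rvec': array([ 2.17687879, -0.08552341,  0.04401073]), 'tvec': array([-0.5343841 ,  0.08016047,  1.42565293])}
{'vfov': 66.10615003858945, 'cx': 318.4693084660571, 'cy': 199.42084599998353, 'k1': -0.021722845911161682, 'hand_eye': array([[-7.52170291e-04, -9.52769885e-01, -3.03692248e-01,
         8.46857612e-02],
       [ 9.99998394e-01, -1.21062367e-03,  1.32132676e-03,
         2.02961706e-04],
       [-1.62657737e-03, -3.03690766e-01,  9.52769265e-01,
        -1.44568887e-01],
       [ 0.00000000e+00,  0.00000000e+00,  0.00000000e+00,
         1.00000000e+00]])}
0.017
```

View pics/top0.png

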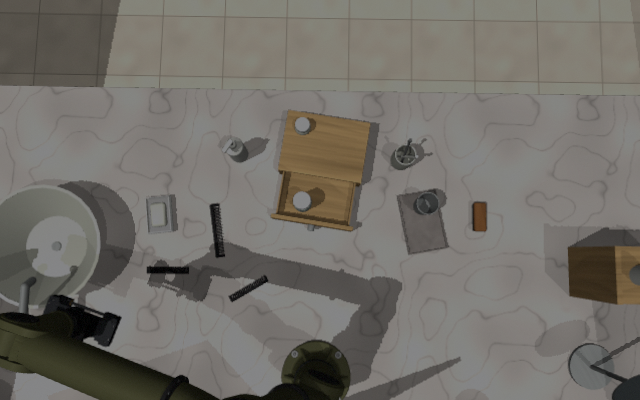

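View pics/side0.png

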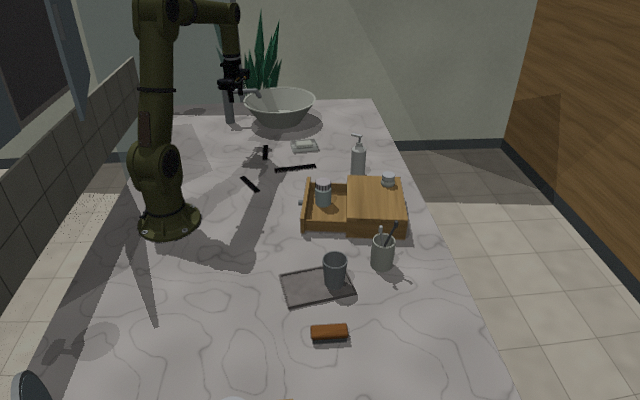

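The top view shows the unit at about (325,145), the drawer with the jar at (302,200), the tray at (423,222) with the tumbler at (427,202), and three combs. The longest comb is at (217,230). The side view agrees.

```bash
cat > h.py <<'E'
from bench import *
import numpy as np, cv2
from scipy.spatial.transform import Rotation as R
def cam(n,s=None):
    c=calibration(n); f=200/np.tan(np.radians(c['vfov']/2))
    if 'rvec' in c:
        Rw=R.from_rotvec(c['rvec']).as_matrix().T; o=-Rw@c['tvec']
    else:
        s=s or get_state(); Rt=R.from_rotvec(s['tool_rot']).as_matrix(); H=np.array(c['hand_eye'])
        Rw=Rt@H[:3,:3]; o=Rt@H[:3,3]+s['position']
    return c,f,Rw,o
def ray(cm,uv):
    c,f,Rw,o=cm; d=(np.array(uv,float)-[c['cx'],c['cy']])/f; p=d.copy()
    for _ in range(8): p=d/(1+c['k1']*(p@p))
    return o,Rw@np.array([p[0],p[1],1])
def onz(cm,uv,z):
    o,d=ray(cm,uv); return o+d*(z-o[2])/d[2]
def tri(*rs):
    A=0;b=0
    for o,d in rs:
        d=d/np.linalg.norm(d); P=np.eye(3)-np.outer(d,d); A=A+P; b=b+P@o
    return np.linalg.solve(A,b)
def move(target,yaw_axis=None):
    """target world pos (m) -> tool shift in mm; yaw_axis: world dir (xy) wanted for tool y"""
    s=get_state(); Rt=R.from_rotvec(s['tool_rot']).as_matrix()
    return Rt.T@(np.array(target)-s['position'])*1000
E
python3 - <<'E'
from h import *
im=cv2.imread('pics/top0.png')
cv2.imwrite('pics/top0c.png',cv2.resize(im[100:300,140:460],(800,500),interpolation=cv2.INTER_CUBIC))
cm=cam('top')
g=im.max(2); m=(g<45).astype(np.uint8)
n,l,st,ce=cv2.connectedComponentsWithStats(m)
for i in range(1,n):
    if 60<st[i,4]<1500:
        r=cv2.minAreaRect(np.argwhere(l==i)[:,::-1].astype(np.float32)); b=cv2.boxPoints(r)
        print(st[i],ce[i]); 
        if st[i,0]<300: print(np.round([onz(cm,p,.006)[:2] for p in b],3).tolist())
E
```

```text
[210 204  15  54 334] [216.32035928 231.61077844]
[[0.548, 0.365], [0.552, 0.336], [0.376, 0.308], [0.372, 0.337]]
[147 266  42   8 281] [167.62989324 269.85765125]
[[0.339, 0.562], [0.342, 0.426], [0.319, 0.425], [0.316, 0.56]]
[229 276  39  26 222] [248.48198198 288.26576577]
[[0.248, 0.289], [0.317, 0.172], [0.3, 0.161], [0.23, 0.278]]
[591 365  49  35 608] [624.56414474 386.93092105]
```

View pics/top0c.png

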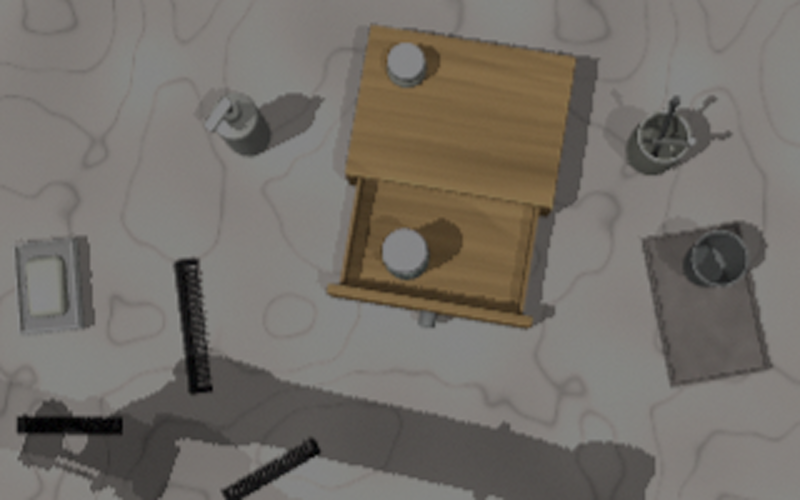

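The crop shows these pixel positions:
- Unit top corners at (370,25), (575,58), (552,212) and (346,178).
- Jar cap at (405,253).
- Drawer front edge running from (330,290) to (531,325), with the knob at (427,320).
- Tray corners at (643,238), (740,224), (770,368) and (672,385).
- Comb at (193,326), with its spine on the left.

Run:
```python
from h import *
cm=cam('top'); P=lambda x,y,z: onz(cm,(140+x/2.5-.3,100+y/2.5-.3),z)[:2]
u=np.array([P(*p,.085) for p in [(370,25),(575,58),(552,212),(346,178)]]); c=u.mean(0)
xa=(u[0]+u[1]-u[2]-u[3]); ya=(u[0]+u[3]-u[1]-u[2])
print('unit',c.round(4),np.degrees(np.arctan2(xa[1],xa[0])),np.degrees(np.arctan2(-ya[0],ya[1])),np.linalg.norm(xa)/2,np.linalg.norm(ya)/2)
t=np.array([P(*p,.012) for p in [(643,238),(740,224),(770,368),(672,385)]]); c=t.mean(0)
xa=(t[0]+t[1]-t[2]-t[3]); ya=(t[0]+t[3]-t[1]-t[2])
print('tray',c.round(4),np.degrees(np.arctan2(xa[1],xa[0])),np.degrees(np.arctan2(-ya[0],ya[1])),np.linalg.norm(xa)/2,np.linalg.norm(ya)/2)
print('jar',P(405,253,.11),'knob',P(427,324,.042),'front edge',P(331,288,.072),P(531,322,.072),'tumbler',P(718,257,.101),'pot',P(406,64,.127),'hold',P(665,137,.1),'lot',P(232,108,.17))
s=get_state();print(R.from_rotvec(s['tool_rot']).as_matrix().round(3))
```

```text
unit [ 0.7324 -0.0151] -7.591682103626405 -8.431962754396535 0.2030829017629866 0.26776379798620586
tray [ 0.5044 -0.3452] 11.209200804683231 10.083221436907369 0.1960784307933684 0.13093208060645595
jar [0.55353272 0.05169151] knob [0.46861671 0.02356679] front edge [0.51092425 0.14674049] [ 0.47216032 -0.10933186] tumbler [ 0.55654444 -0.34076496] pot [0.7904213  0.05496005] hold [ 0.70859767 -0.27470282] lot [0.72041984 0.2635335 ]
[[-0.947  0.32  -0.   ]
 [ 0.32   0.947 -0.002]
 [-0.    -0.002 -1.   ]]
```

Emit:
{"name": "send_rows", "arguments": {"xyz": [[-15,-12,0],[-45,-38,0],[-75,-63,0],[-105,-88,0],[-135,-113,0],[-165,-138,0],[-195,-163,0],[-225,-188,0],[-255,-213,0],[-285,-238,0]], "dr": [[0,0,-0.02],[0,0,-0.04],[0,0,-0.06],[0,0,-0.08],[0,0,-0.1],[0,0,-0.12],[0,0,-0.14],[0,0,-0.16],[0,0,-0.18],[0,0,-0.19]], "jaw": 87}}

```text
time: 0.93
position: [0.4024, 0.2971, 0.2393]
tool_rot: [-0.211, -3.134, -0.0]
ft_force: [0.5, 0.9, -0.6]
grip_width: 0.999
grip_force: 0.0
```

```bash
python3 -c "
from h import *
s=get_state();print(s['position'],R.from_rotvec(s['tool_rot']).as_matrix().round(3));print(move([.545,.0517,.24]))"
```

```text
[0.40236566 0.29714213 0.23933757] [[-0.991  0.134 -0.   ]
 [ 0.134  0.991  0.   ]
 [ 0.    -0.    -1.   ]]
[-174.3126741  -224.05676951   -0.69741687]
```

Emit:
{"name": "send_rows", "arguments": {"xyz": [[-25,-28,0],[-50,-58,0],[-75,-88,0],[-100,-120,0],[-123,-150,0],[-143,-177,0],[-158,-200,0],[-166,-212,0],[-166,-212,0],[-166,-212,0]], "dr": [[0,0,0],[0,0,0],[0,0,0],[0,0,0],[0,0,0],[0,0,0],[0,0,0],[0,0,0],[0,0,0],[0,0,0]]}}

```text
time: 1.77
position: [0.5375, 0.0661, 0.2391]
tool_rot: [-0.216, -3.133, -0.0]
ft_force: [0.4, 0.8, -0.6]
grip_width: 1.0
grip_force: 0.0
```

Run:
```python
from h import *
s=get_state();print(s['position']);im=get_image('wrist')[:,:,::-1];cv2.imwrite('pics/w1.png',im)
np.save('w1.npy',np.r_[s['position'],s['tool_rot']])
```

```text
[0.53746561 0.06612845 0.23912019]
```

View pics/w1.png

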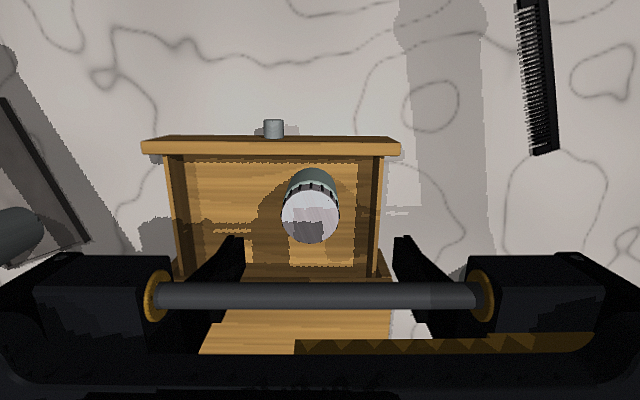

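The wrist view shows the jar cap at about (310,215), the panel's top outer edge from (141,139) to (401,142), the knob at (273,128), and the comb at top right with its lower end at (543,153).

Run:
```python
from h import *
v=np.load('w1.npy'); cm=cam('wrist',dict(position=v[:3],tool_rot=v[3:]))
im=cv2.imread('pics/w1.png'); P=lambda x,y,z: onz(cm,(x,y),z)[:2].round(4)
hsv=cv2.cvtColor(im,cv2.COLOR_BGR2HSV)
m=((hsv[...,1]<45)&(hsv[...,2]>90)).astype(np.uint8); m[:,:270]=0;m[:,350:]=0;m[:184]=0;m[250:]=0
q=np.argwhere(m)[:,::-1].astype(np.float32); (c,r)=cv2.minEnclosingCircle(q); print(c,r,r/ (307/.0285))
print('jar',P(*c,.11),P(310,215,.11),'panel',P(141,139,.072),P(401,142,.072),'knob tip',P(273,120,.042))
print(move([*P(*c,.11),.19]))
```

```text
(313.0, 210.5) 33.81208038330078 0.0031389064850946983
jar [0.5503 0.0598] [0.5544 0.0564] panel [ 0.4639 -0.1036] [0.5035 0.1556] knob tip [0.4656 0.0274]
[-14.13346182  -5.94842869  49.12955438]
```

Emit:
{"name": "send_rows", "arguments": {"xyz": [[-3,-2,10],[-6,-4,20],[-9,-6,35],[-13,-8,50],[-17,-9,65],[-18,-9,80],[-18,-9,93],[-18,-9,100],[-18,-9,100],[-18,-9,100]], "dr": [[0,0,0],[0,0,0],[0,0,0],[0,0,0],[0,0,0],[0,0,0],[0,0,0],[0,0,0],[0,0,0],[0,0,0]]}}

```text
time: 2.65
position: [0.5539, 0.0556, 0.139]
tool_rot: [-0.212, -3.133, 0.001]
ft_force: [-0.1, -0.3, -0.1]
grip_width: 1.001
grip_force: 0.0
```

Run:
```python
from h import *
s=get_state();print(s['position']);im=get_image('wrist')[:,:,::-1]
cv2.imwrite('pics/w2.png',cv2.resize(im[120:320,200:440],(720,600)))
np.save('w2.npy',np.r_[s['position'],s['tool_rot']])
cm=cam('wrist',s)
```

```text
[0.55391059 0.05562541 0.13903454]
```

View pics/w2.png

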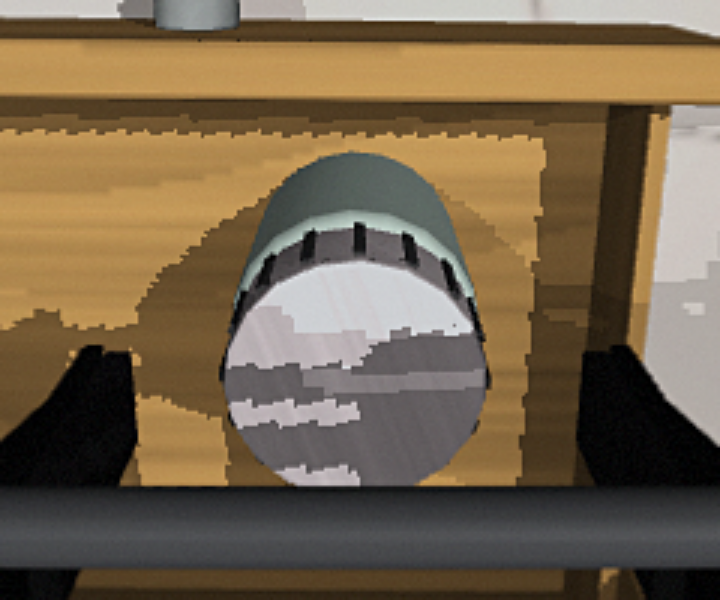

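The cap disc is centred at crop (356,386), so full-image (318.7,248.7). The inner finger edges are at crop columns 135 and 582, so the jar sits midway between them.

Run:
```python
from h import *
v=np.load('w2.npy'); cm=cam('wrist',dict(position=v[:3],tool_rot=v[3:]))
p=onz(cm,(318.5,248.5),.11);print(p, np.linalg.norm(onz(cm,(275,248.5),.11)-onz(cm,(362.3,248.5),.11)))
print(onz(cm,(259,127.5),.072),onz(cm,(265,129),.042))
print(move([p[0],p[1],.067]))
```

```text
[0.5568888  0.05576767 0.11      ] 0.05459567467826705
[0.4811495  0.02570027 0.072     ] [0.48444366 0.02416351 0.042     ]
[-2.34380742  0.48826715 72.80425685]
```

Emit:
{"name": "send_rows", "arguments": {"xyz": [[-2,0,6],[-2,0,16],[-2,0,27],[-2,0,38],[-2,0,49],[-2,0,60],[-2,0,68],[-2,0,73],[-2,0,73],[-2,0,73]], "dr": [[0,0,0],[0,0,0],[0,0,0],[0,0,0],[0,0,0],[0,0,0],[0,0,0],[0,0,0],[0,0,0],[0,0,0]]}}

```text
time: 3.53
position: [0.5563, 0.0549, 0.0664]
tool_rot: [-0.213, -3.134, 0.0]
ft_force: [-0.0, -0.1, -0.3]
grip_width: 0.998
grip_force: 0.0
```

Emit:
{"name": "send_rows", "arguments": {"xyz": [[0,0,0],[0,0,0],[0,0,0],[0,0,0],[0,0,0],[0,0,0],[0,0,0],[0,0,0],[0,0,0],[0,0,0]], "dr": [[0,0,0],[0,0,0],[0,0,0],[0,0,0],[0,0,0],[0,0,0],[0,0,0],[0,0,0],[0,0,0],[0,0,0]], "jaw": 50, "grip_force": 18}}

```text
time: 4.37
position: [0.5565, 0.055, 0.0668]
tool_rot: [0.213, 3.134, 0.0]
ft_force: [-0.3, -0.6, 3.4]
grip_width: 0.686
grip_force: 18.0
```

Emit:
{"name": "send_rows", "arguments": {"xyz": [[0,0,-3],[0,0,-9],[0,0,-18],[0,0,-30],[0,0,-44],[0,0,-60],[0,0,-76],[0,0,-90],[0,0,-99],[0,0,-103]], "dr": [[0,0,0],[0,0,0],[0,0,0],[0,0,0],[0,0,0],[0,0,0],[0,0,0],[0,0,0],[0,0,0],[0,0,0]], "grip_force": 22}}

```text
time: 5.2
position: [0.5573, 0.0551, 0.1719]
tool_rot: [0.213, 3.131, 0.002]
ft_force: [0.3, -0.3, -2.8]
grip_width: 0.683
grip_force: 22.0
```

```bash
python3 -c "
from h import *
s=get_state();print(s['position'],s['grip_width'],s['ft_force']);print(move([.457,-.354,.17]))"
```

```text
[0.55728094 0.05508016 0.17194934] 0.6830541250522647 [ 0.32556516 -0.28502835 -2.84683637]
[  43.94638771 -418.89608429    1.19625622]
```

Emit:
{"name": "send_rows", "arguments": {"xyz": [[1,-8,0],[3,-25,0],[6,-50,0],[9,-80,0],[12,-110,0],[15,-140,0],[18,-168,0],[20,-190,0],[22,-205,0],[22,-210,0]], "dr": [[0,0,-0.01],[0,0,-0.03],[0,0,-0.06],[0,0,-0.1],[0,0,-0.14],[0,0,-0.18],[0,0,-0.22],[0,0,-0.26],[0,0,-0.3],[0,0,-0.32]]}}

```text
time: 6.03
position: [0.5036, -0.1543, 0.1687]
tool_rot: [0.284, -3.126, 0.002]
ft_force: [-0.6, 0.5, -1.5]
grip_width: 0.68
grip_force: 22.0
```

```bash
python3 -c "
from h import *
s=get_state();print(s['position'],R.from_rotvec(s['tool_rot']).as_matrix().round(3),s['joint_positions'].round(2));print(move([.457,-.354,.17]))"
```

```text
[ 0.50363931 -0.15434059  0.16872304] [[-0.984 -0.18  -0.002]
 [-0.18   0.984 -0.001]
 [ 0.002 -0.001 -1.   ]] [-0.29  0.11  0.57  1.87 -0.06  1.18  2.06]
[  81.85511754 -187.98830238   -0.93557135]
```

Emit:
{"name": "send_rows", "arguments": {"xyz": [[3,-7,0],[10,-23,0],[20,-46,0],[32,-74,0],[45,-103,0],[57,-131,0],[68,-156,0],[76,-175,0],[81,-186,0],[82,-188,0]], "dr": [[0,0,0],[0,0,0],[0,0,0],[0,0,0],[0,0,0],[0,0,0],[0,0,0],[0,0,0],[0,0,0],[0,0,0]]}}

```text
time: 6.87
position: [0.4577, -0.353, 0.169]
tool_rot: [0.282, -3.127, 0.002]
ft_force: [0.5, -0.0, -3.1]
grip_width: 0.683
grip_force: 22.0
```

Run:
```python
from h import *
s=get_state();print(s['position'],s['grip_width'],s['joint_positions'].round(2));im=get_image('wrist')[:,:,::-1];t=get_image('top')[:,:,::-1];a=get_image('side')[:,:,::-1]
np.save('w3.npy',np.r_[s['position'],s['tool_rot']])
cv2.imwrite('pics/w3.png',im)
A=np.vstack([cv2.resize(t[170:270,360:480],(360,300)),cv2.resize(a[200:320,250:394],(360,300))])
B=cv2.resize(im,(440,275));B=np.vstack([B,np.zeros((325,440,3),np.uint8)])
cv2.imwrite('pics/c3.png',np.hstack([A,B]))
```

```text
[ 0.45768197 -0.35299833  0.16897494] 0.6828328698036824 [-0.    0.25  0.71  1.75 -0.17  1.21  2.51]
```

View pics/c3.png

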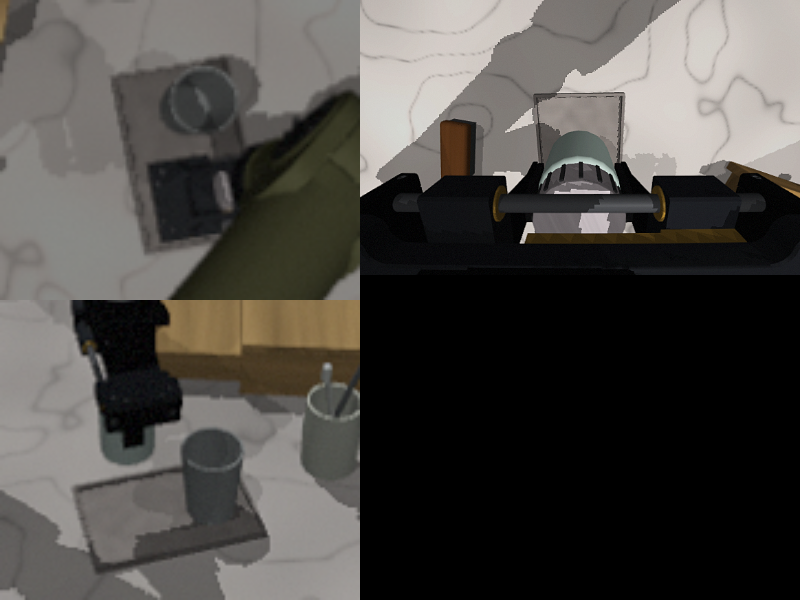

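The composite shows the jar held above the free half of the tray. In the wrist view the tray's near (-x) rim corners are at about (254.5,137) and (385.5,137) in full-image pixels. The tumbler is clear.

Run:
```python
from h import *
v=np.load('w3.npy'); cm=cam('wrist',dict(position=v[:3],tool_rot=v[3:]))
a,b=[onz(cm,p,.012)[:2] for p in [(254.5,136.7),(385.5,136.7)]]; y=(b-a)/np.linalg.norm(b-a); x=np.array([y[1],-y[0]])
print(a,b,np.linalg.norm(b-a),np.degrees(np.arctan2(x[1],x[0])))
p=(a+b)/2+x*.052;print('jar target',p);print(move([*p,.06]))
```

```text
[ 0.41720073 -0.42257668] [ 0.39460901 -0.29766095] 0.1269422131382003 10.25145591260162
jar target [ 0.45707475 -0.35086445]
[  3.13895407  -1.61958411 108.91946975]
```

Emit:
{"name": "send_rows", "arguments": {"xyz": [[1,0,4],[1,0,13],[1,0,26],[1,0,41],[1,0,56],[1,0,71],[1,0,84],[1,0,95],[1,0,102],[1,0,104]], "dr": [[0,0,0],[0,0,0],[0,0,0],[0,0,0],[0,0,0],[0,0,0],[0,0,0],[0,0,0],[0,0,0],[0,0,0]]}}

```text
time: 7.85
position: [0.4582, -0.3494, 0.0638]
tool_rot: [0.289, -3.126, -0.002]
ft_force: [-0.4, 0.1, -2.3]
grip_width: 0.684
grip_force: 22.0
```

Emit:
{"name": "send_rows", "arguments": {"xyz": [[0,0,1],[0,0,2],[0,0,3],[0,0,4],[0,0,5],[0,0,6],[0,0,6.5],[0,0,7],[0,0,7],[0,0,7]], "dr": [[0,0,0],[0,0,0],[0,0,0],[0,0,0],[0,0,0],[0,0,0],[0,0,0],[0,0,0],[0,0,0],[0,0,0]]}}

```text
time: 8.68
position: [0.4589, -0.3501, 0.0585]
tool_rot: [-0.289, 3.128, 0.0]
ft_force: [1.0, 0.1, -2.2]
grip_width: 0.683
grip_force: 22.0
```

Emit:
{"name": "send_rows", "arguments": {"xyz": [[0,0,0.5],[0,0,0.5],[0,0,1],[0,0,1],[0,0,1.5],[0,0,1.5],[0,0,2],[0,0,2],[0,0,2],[0,0,2]], "dr": [[0,0,0],[0,0,0],[0,0,0],[0,0,0],[0,0,0],[0,0,0],[0,0,0],[0,0,0],[0,0,0],[0,0,0]]}}

```text
time: 9.52
position: [0.459, -0.3502, 0.0579]
tool_rot: [-0.289, 3.128, 0.001]
ft_force: [-3.6, 3.6, 9.3]
grip_width: 0.687
grip_force: 22.0
```

Emit:
{"name": "send_rows", "arguments": {"xyz": [[0,0,-0.5],[0,0,-0.5],[0,0,-0.5],[0,0,-0.5],[0,0,-0.5],[0,0,-0.5],[0,0,-0.5],[0,0,-0.5],[0,0,-0.5],[0,0,-0.5]], "dr": [[0,0,0],[0,0,0],[0,0,0],[0,0,0],[0,0,0],[0,0,0],[0,0,0],[0,0,0],[0,0,0],[0,0,0]], "jaw": 87}}

```text
time: 10.35
position: [0.4589, -0.3501, 0.057]
tool_rot: [-0.289, 3.128, 0.0]
ft_force: [-0.7, -0.2, -0.1]
grip_width: 0.993
grip_force: 0.0
```

Emit:
{"name": "send_rows", "arguments": {"xyz": [[0,0,-3],[0,0,-10],[0,0,-22],[0,0,-38],[0,0,-56],[0,0,-76],[0,0,-96],[0,0,-116],[0,0,-130],[0,0,-140]], "dr": [[0,0,0],[0,0,0],[0,0,0],[0,0,0],[0,0,0],[0,0,0],[0,0,0],[0,0,0],[0,0,0],[0,0,0]]}}

```text
time: 11.18
position: [0.4595, -0.3509, 0.2001]
tool_rot: [-0.288, 3.125, -0.003]
ft_force: [0.3, -0.2, -0.5]
grip_width: 0.998
grip_force: 0.0
```

```bash
python3 -c "
from h import *
s=get_state();print(s['position'],R.from_rotvec(s['tool_rot']).as_matrix().round(3),s['joint_positions'].round(2));print(move([.462,.337,.2]))
im=get_image('wrist')[:,:,::-1];a=get_image('side')[:,:,::-1]
cv2.imwrite('pics/c4.png',np.hstack([cv2.resize(im,(440,275)),cv2.resize(a[190:320,250:410],(338,275))]))
"
```

```text
[ 0.4595133  -0.35090689  0.20014912] [[-0.983 -0.183  0.003]
 [-0.183  0.983 -0.001]
 [-0.003 -0.002 -1.   ]] [-0.02  0.22  0.72  1.71 -0.15  1.26  2.49]
[-128.22411059  675.85500689   -0.82670297]
```

View pics/c4.png

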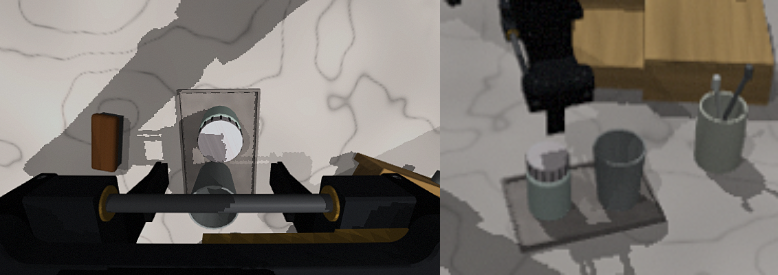

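The jar stands upright on the free half of the tray, next to the undisturbed tumbler. Next is the comb.

Emit:
{"name": "send_rows", "arguments": {"xyz": [[-3,15,0],[-9,45,0],[-16,83,0],[-23,122,0],[-30,161,0],[-37,200,0],[-45,239,0],[-52,278,0],[-59,317,0],[-66,350,0]], "dr": [[0,0,0],[0,0,0],[0,0,0],[0,0,0],[0,0,0],[0,0,0],[0,0,0],[0,0,0],[0,0,0],[0,0,0]], "jaw": 60}}

```text
time: 12.12
position: [0.4585, 0.0089, 0.1964]
tool_rot: [0.291, -3.127, -0.001]
ft_force: [-0.1, 1.3, 0.4]
grip_width: 0.692
grip_force: 0.0
```

```bash
python3 -c "
from h import *
s=get_state();print(s['position'],s['joint_positions'].round(2));print(move([.452,.337,.2]))"
```

```text
[0.45847766 0.0089171  0.19637814] [-0.46 -0.07  0.36  1.97  0.03  1.24  1.66]
[-54.26635375 323.63104367  -3.40286854]
```

Emit:
{"name": "send_rows", "arguments": {"xyz": [[-6,35,-1],[-12,72,-2],[-18,110,-3],[-25,148,-3],[-31,186,-3],[-38,224,-3],[-45,262,-3],[-50,295,-3],[-53,315,-3],[-53,315,-3]], "dr": [[0,0,0],[0,0,0],[0,0,0],[0,0,0],[0,0,0],[0,0,0],[0,0,0],[0,0,0],[0,0,0],[0,0,0]]}}

```text
time: 12.95
position: [0.4514, 0.331, 0.1986]
tool_rot: [0.301, -3.125, -0.002]
ft_force: [-0.8, 0.0, -0.0]
grip_width: 0.69
grip_force: 0.0
```

Run:
```python
from h import *
s=get_state();print(s['position'],s['joint_positions'].round(2));im=get_image('wrist')[:,:,::-1]
np.save('w5.npy',np.r_[s['position'],s['tool_rot']]); cv2.imwrite('pics/w5.png',im)
cm=cam('wrist',s); m=(im.max(2)<50).astype(np.uint8)
n,l,st,ce=cv2.connectedComponentsWithStats(m)
for i in range(1,n):
    if st[i,4]>300: print(st[i],ce[i].round())
```

```text
[0.45144827 0.33097088 0.19857366] [-0.75  0.15  0.08  1.74 -0.02  1.25  1.1 ]
[178   0  58  24 655] [201.   8.]
[ 427   74  131   47 2915] [492.  97.]
[ 308  109   32  152 3658] [323. 186.]
[    0   197   640   203 78160] [318. 332.]
```

View pics/w5.png

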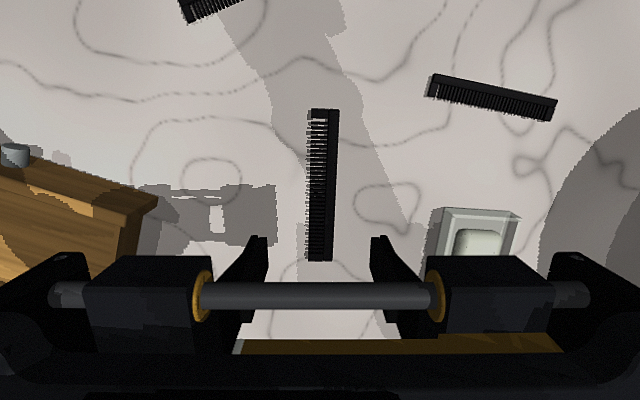

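The whole target comb is visible. Its corners are about (309,109), (340,110), (332,261) and (306,261), with the spine on the right.

Run:
```python
from h import *
v=np.load('w5.npy'); cm=cam('wrist',dict(position=v[:3],tool_rot=v[3:]))
q=np.array([onz(cm,p,.008)[:2] for p in [(309,109),(339.5,109.5),(332.5,261),(306,261)]]);c=q.mean(0)
x=q[2]+q[3]-q[0]-q[1]; print(q.round(4).tolist(),c,np.linalg.norm(x)/2,np.degrees(np.arctan2(x[1],x[0])))
w=q[1]-q[0];print(np.linalg.norm(w)); print(move([*c,.019]))
R0=R.from_rotvec(v[3:]).as_matrix();print(np.degrees(np.arctan2(R0[1,1],R0[0,1])))
```

```text
[[0.3772, 0.3078], [0.3716, 0.3393], [0.5474, 0.3683], [0.5535, 0.3365]] [0.46244256 0.33795648] 0.17836246151129173 9.310587229226545
0.0320055787053562
[-12.09761042   8.35950164 179.58951651]
100.99642662666656
```

Emit:
{"name": "send_rows", "arguments": {"xyz": [[-2,2,8],[-6,4,28],[-10,6,52],[-12,8,78],[-12,8,104],[-12,8,128],[-12,8,148],[-12,8,163],[-12,8,172],[-12,8,174]], "dr": [[0,0,0.03],[0,0,0.03],[0,0,0.03],[0,0,0.03],[0,0,0.03],[0,0,0.03],[0,0,0.03],[0,0,0.03],[0,0,0.03],[0,0,0.03]]}}

```text
time: 13.83
position: [0.4636, 0.333, 0.024]
tool_rot: [0.239, -3.129, 0.005]
ft_force: [-0.2, -0.6, 0.6]
grip_width: 0.692
grip_force: 0.0
```

```bash
python3 -c "
from h import *
s=get_state();print(s['position'],s['ft_force']);print(move([.4624,.338,.0195]))"
```

```text
[0.46357067 0.33301604 0.02398858] [-0.21791957 -0.61162449  0.5693989 ]
[0.38485202 5.11612778 4.47601847]
```

Emit:
{"name": "send_rows", "arguments": {"xyz": [[0,2,2],[0,4,4],[0,5,5],[0,5,5.5],[0,5,5.5],[0,5,5.5],[0,5,5.5],[0,5,5.5],[0,5,5.5],[0,5,5.5]], "dr": [[0,0,0],[0,0,0],[0,0,0],[0,0,0],[0,0,0],[0,0,0],[0,0,0],[0,0,0],[0,0,0],[0,0,0]]}}

```text
time: 14.67
position: [0.4637, 0.3404, 0.0206]
tool_rot: [-0.242, 3.132, 0.0]
ft_force: [-0.4, 0.0, -0.2]
grip_width: 0.69
grip_force: 0.0
```

Emit:
{"name": "send_rows", "arguments": {"xyz": [[0,0,0],[0,0,0],[0,0,0],[0,0,0],[0,0,0],[0,0,0],[0,0,0],[0,0,0],[0,0,0],[0,0,0]], "dr": [[0,0,0],[0,0,0],[0,0,0],[0,0,0],[0,0,0],[0,0,0],[0,0,0],[0,0,0],[0,0,0],[0,0,0]], "jaw": 20, "grip_force": 15}}

```text
time: 15.5
position: [0.4636, 0.3403, 0.0205]
tool_rot: [0.242, -3.132, 0.0]
ft_force: [-0.1, -0.1, -0.2]
grip_width: 0.34
grip_force: 15.0
```

Emit:
{"name": "send_rows", "arguments": {"xyz": [[0,0,-4],[0,0,-14],[0,0,-30],[0,0,-50],[0,0,-72],[0,0,-94],[0,0,-114],[0,0,-130],[0,0,-140],[0,0,-145]], "dr": [[0,0,0],[0,0,0],[0,0,0.05],[0,0,0.12],[0,0,0.22],[0,0,0.33],[0,0,0.44],[0,0,0.54],[0,0,0.61],[0,0,0.64]]}}

```text
time: 16.33
position: [0.4645, 0.3412, 0.1688]
tool_rot: [0.76, 3.046, 0.006]
ft_force: [0.4, -0.8, 0.6]
grip_width: 0.342
grip_force: 15.0
```

```bash
python3 -c "
from h import *
u=np.radians(-8.2);x=np.array([np.cos(u),np.sin(u)]);
s=get_state();print(s['position'],s['grip_width'],s['ft_force']);R0=R.from_rotvec(s['tool_rot']).as_matrix();print(R0.round(3),np.degrees(np.arctan2(R0[1,1],R0[0,1])))
k=np.array([.483,.0257]) # panel top outer edge centre
print(k+x*(.014+.042));print(move([*(k+x*.056),.18]))"
```

```text
[0.46451238 0.34123969 0.16882585] 0.34215913939551146 [ 0.35764532 -0.81793019  0.61089162]
[[-0.883  0.47   0.003]
 [ 0.47   0.883  0.003]
 [-0.001  0.004 -1.   ]] 61.981187677689384
[0.53842747 0.01771278]
[-217.2487663  -250.83597642  -11.92688387]
```

Emit:
{"name": "send_rows", "arguments": {"xyz": [[-6,-7,-1],[-18,-21,-3],[-34,-40,-6],[-54,-62,-8],[-75,-87,-10],[-97,-112,-12],[-118,-137,-12],[-136,-158,-12],[-150,-174,-12],[-158,-183,-12]], "dr": [[0,0,0.03],[0,0,0.1],[0,0,0.2],[0,0,0.32],[0,0,0.44],[0,0,0.56],[0,0,0.68],[0,0,0.79],[0,0,0.87],[0,0,0.92]]}}

```text
time: 17.17
position: [0.5182, 0.1002, 0.1778]
tool_rot: [2.041, 2.387, -0.001]
ft_force: [0.2, -0.4, -0.2]
grip_width: 0.339
grip_force: 15.0
```

```bash
python3 -c "
from h import *
s=get_state();print(s['position'],s['grip_width'],s['joint_positions'].round(2));R0=R.from_rotvec(s['tool_rot']).as_matrix();print(np.degrees(np.arctan2(R0[1,1],R0[0,1]))+8.2);print(move([.538,.018,.18]))"
```

```text
[0.51815455 0.10017699 0.1778341 ] 0.3387221412240665 [-0.63  0.1   0.41  1.85 -0.04  1.2  -0.05]
17.144786300432763
[-84.26516283   6.82712009  -2.08889838]
```

Emit:
{"name": "send_rows", "arguments": {"xyz": [[-6,0,0],[-17,1,0],[-31,2,0],[-46,3,0],[-60,5,0],[-72,6,0],[-80,7,0],[-84,7,0],[-84,7,0],[-84,7,0]], "dr": [[0,0,0.02],[0,0,0.07],[0,0,0.12],[0,0,0.17],[0,0,0.22],[0,0,0.26],[0,0,0.29],[0,0,0.3],[0,0,0.3],[0,0,0.3]]}}

```text
time: 18.0
position: [0.5386, 0.0235, 0.1775]
tool_rot: [-2.365, -2.067, -0.0]
ft_force: [-0.2, 0.5, -0.5]
grip_width: 0.338
grip_force: 15.0
```

Run:
```python
from h import *
s=get_state();R0=R.from_rotvec(s['tool_rot']).as_matrix();print(s['position'],np.degrees(np.arctan2(R0[1,1],R0[0,1])));im=get_image('wrist')[:,:,::-1]
np.save('w6.npy',np.r_[s['position'],s['tool_rot']]); cv2.imwrite('pics/w6.png',im)
t=get_image('top')[:,:,::-1];cv2.imwrite('pics/t6.png',t)
cv2.imwrite('pics/c6.png',np.hstack([cv2.resize(im,(480,300)),cv2.resize(t[150:250,260:366],(318,300))]))
```

```text
[0.53857071 0.02352337 0.17745416] -7.703819167657505
```

View pics/w6.png

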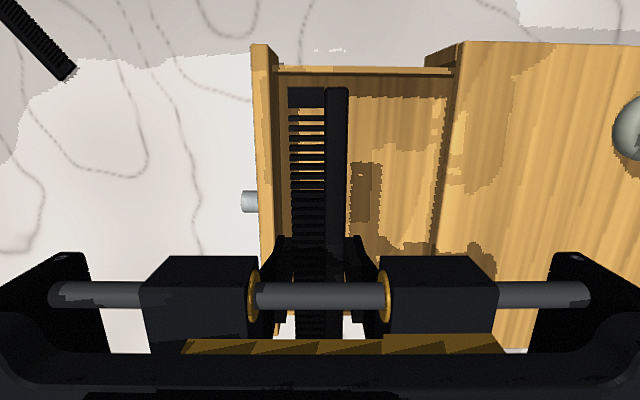

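The wrist view (up is +y) shows the comb held over the drawer:
- The comb runs from columns 290 to 348, with its far end at row 88.
- The front panel is at the left: outer top edge at (252,45), inner edge at about (276,68).
- The unit's front top edge is at about (459,45), going down to (436,250).
- The +y side wall is at row 68.

Run:
```python
from h import *
v=np.load('w6.npy'); cm=cam('wrist',dict(position=v[:3],tool_rot=v[3:]))
u=np.radians(-8.0);X=np.array([np.cos(u),np.sin(u)]);Y=np.array([-X[1],X[0]])
o=np.array([.7324,-.0151])
for n,p,z in [('panel out top',(252,45),.072),('panel out low',(258,230),.072),('panel in',(277,66),.072),('unit',(460,44),.085),('unit low',(436,250),.085),('mouth',(425,56),.085),('wall+y out',(360,66),.055),('wall+y in',(360,72),.055),('combTL',(290,88),.162),('combTR',(348,88),.165),('comb R',(346,250),.165),('knob',(242,201),.042)]:
    q=onz(cm,p,z)[:2]; print(n,q.round(4),((q-o)@X).round(4),((q-o)@Y).round(4))
q=v[:2]-o;print('tcp',q@X,q@Y)
```

```text
panel out top [0.506  0.1542] -0.2477 0.1361
panel out low [0.4819 0.0078] -0.2512 -0.0122
panel in [0.5219 0.1373] -0.2297 0.1217
unit [0.6533 0.133 ] -0.099 0.1356
unit low [ 0.6328 -0.0259] -0.0971 -0.0245
mouth [0.6284 0.1283] -0.1229 0.1276
wall+y out [0.5862 0.1304] -0.1651 0.1237
wall+y in [0.5857 0.1259] -0.1649 0.1192
combTL [0.5364 0.1157] -0.2123 0.1023
combTR [0.5643 0.1118] -0.1841 0.1023
comb R [0.554 0.026] -0.1824 0.0159
knob [0.4644 0.0275] -0.2713 0.0049
tcp -0.19731829528481146 0.011271666090019625
```

Emit:
{"name": "send_rows", "arguments": {"xyz": [[-2,2,2],[-5,5,8],[-8,8,20],[-9,9,36],[-9,9,54],[-9,9,72],[-9,9,90],[-9,9,106],[-9,9,118],[-9,9,124]], "dr": [[0,0,0],[0,0,0],[0,0,0],[0,0,0],[0,0,0],[0,0,0],[0,0,0],[0,0,0],[0,0,0],[0,0,0]]}}

```text
time: 18.93
position: [0.5449, 0.0125, 0.051]
tool_rot: [-2.365, -2.065, 0.005]
ft_force: [0.0, 0.9, -0.7]
grip_width: 0.338
grip_force: 15.0
```

Emit:
{"name": "send_rows", "arguments": {"xyz": [[0,0,2],[0,0,4],[0,0,7],[0,0,10],[0,0,12],[0,0,13.5],[0,0,14],[0,0,14],[0,0,14],[0,0,14]], "dr": [[0,0,0],[0,0,0],[0,0,0],[0,0,0],[0,0,0],[0,0,0],[0,0,0],[0,0,0],[0,0,0],[0,0,0]]}}

```text
time: 19.77
position: [0.5465, 0.013, 0.0397]
tool_rot: [2.366, 2.067, 0.001]
ft_force: [0.7, 0.5, -0.6]
grip_width: 0.342
grip_force: 15.0
```

Emit:
{"name": "send_rows", "arguments": {"xyz": [[0,0,1],[0,0,2],[0,0,3],[0,0,3.5],[0,0,3.5],[0,0,3.5],[0,0,3.5],[0,0,3.5],[0,0,3.5],[0,0,3.5]], "dr": [[0,0,0],[0,0,0],[0,0,0],[0,0,0],[0,0,0],[0,0,0],[0,0,0],[0,0,0],[0,0,0],[0,0,0]]}}

```text
time: 20.6
position: [0.5464, 0.013, 0.0361]
tool_rot: [2.366, 2.067, 0.0]
ft_force: [0.5, 0.4, -0.4]
grip_width: 0.34
grip_force: 15.0
```

Emit:
{"name": "send_rows", "arguments": {"xyz": [[0,0,0],[0,0,0],[0,0,0],[0,0,0],[0,0,0],[0,0,0],[0,0,0],[0,0,0],[0,0,0],[0,0,0]], "dr": [[0,0,0],[0,0,0],[0,0,0],[0,0,0],[0,0,0],[0,0,0],[0,0,0],[0,0,0],[0,0,0],[0,0,0]], "jaw": 44}}

```text
time: 21.43
position: [0.5463, 0.013, 0.0361]
tool_rot: [-2.366, -2.067, -0.0]
ft_force: [-0.0, 0.0, 0.1]
grip_width: 0.504
grip_force: 0.0
```

Emit:
{"name": "send_rows", "arguments": {"xyz": [[0,0,-3],[0,0,-10],[0,0,-22],[0,0,-38],[0,0,-56],[0,0,-74],[0,0,-92],[0,0,-108],[0,0,-120],[0,0,-125]], "dr": [[0,0,0],[0,0,0],[0,0,0],[0,0,0],[0,0,0],[0,0,0],[0,0,0],[0,0,0],[0,0,0],[0,0,0]]}}

```text
time: 22.27
position: [0.5476, 0.013, 0.164]
tool_rot: [2.365, 2.065, 0.006]
ft_force: [0.8, -0.6, 0.9]
grip_width: 0.505
grip_force: 0.0
```

Run:
```python
from h import *
u=np.radians(-8.0);X=np.array([np.cos(u),np.sin(u)])
s=get_state();print(s['position'],s['grip_width'])
np.save('w7.npy',np.r_[s['position'],s['tool_rot']])
im=get_image('wrist')[:,:,::-1];t=get_image('top')[:,:,::-1]
cv2.imwrite('pics/c7.png',np.hstack([cv2.resize(im,(480,300)),cv2.resize(t[150:250,260:366],(318,300))]))
k=np.array([.465,.0265])-X*.04
print(k,move([*k,.16]))
```

```text
[0.54761871 0.01298495 0.1640251 ] 0.5054882893453526
[0.42538928 0.03206692] [   2.46340166 -123.06050922    2.11791996]
```

View pics/c7.png

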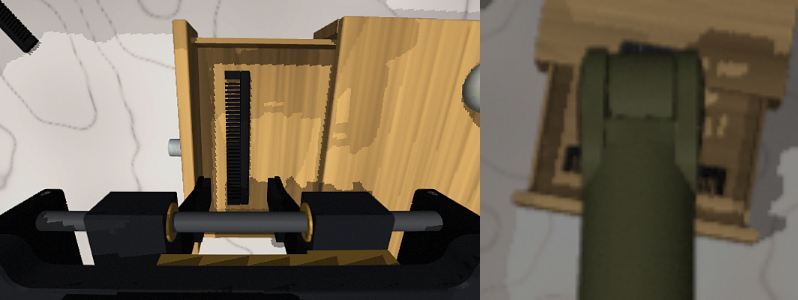

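The comb lies flat and crosswise in the drawer. Next I back off in front of the knob, fingers shut.

Emit:
{"name": "send_rows", "arguments": {"xyz": [[0,-4,0],[1,-12,0],[1,-24,0],[2,-40,0],[2,-58,0],[2,-76,0],[2,-92,0],[2,-106,0],[2,-114,0],[2,-118,0]], "dr": [[0,0,0],[0,0,0],[0,0,0],[0,0,0],[0,0,0],[0,0,0],[0,0,0],[0,0,0],[0,0,0],[0,0,0]], "jaw": 0}}

```text
time: 23.2
position: [0.4279, 0.0311, 0.1603]
tool_rot: [-2.364, -2.067, 0.002]
ft_force: [-0.1, -0.1, -0.8]
grip_width: 0.01
grip_force: 0.0
```

Run:
```python
from h import *
u=np.radians(-8.0);X=np.array([np.cos(u),np.sin(u)])
s=get_state();print(s['position'],s['grip_width'],s['joint_positions'].round(2))
k=np.array([.465,.0265])-X*.035
print(k,move([*k,.046]))
```

```text
[0.42785157 0.03111576 0.16029647] 0.010257632357810943 [-0.6  -0.12  0.44  2.08  0.06  1.17 -0.32]
[0.43034062 0.03137106] [  0.58781177   2.61578064 114.29241369]
```

Emit:
{"name": "send_rows", "arguments": {"xyz": [[0,0,4],[0,0,14],[0,0,28],[0,0,44],[0,0,60],[0,0,76],[0,0,90],[0,0,102],[0,0,110],[0,0,114]], "dr": [[0,0,0],[0,0,0],[0,0,0],[0,0,0],[0,0,0],[0,0,0],[0,0,0],[0,0,0],[0,0,0],[0,0,0]]}}

```text
time: 24.03
position: [0.429, 0.0303, 0.0453]
tool_rot: [-2.366, -2.066, 0.004]
ft_force: [-0.3, -0.5, -0.0]
grip_width: 0.003
grip_force: 0.0
```

Emit:
{"name": "send_rows", "arguments": {"xyz": [[0,1,0],[0,3,0],[0,6,0],[0,9,0],[0,13,0],[0,17,0],[0,21,0],[0,26,0],[0,31,0],[0,36,0]], "dr": [[0,0,0],[0,0,0],[0,0,0],[0,0,0],[0,0,0],[0,0,0],[0,0,0],[0,0,0],[0,0,0],[0,0,0]]}}

```text
time: 24.87
position: [0.4655, 0.026, 0.047]
tool_rot: [-2.366, -2.066, 0.001]
ft_force: [-2.0, 0.0, 1.9]
grip_width: 0.006
grip_force: 1.0
```

Emit:
{"name": "send_rows", "arguments": {"xyz": [[0,5,0],[0,10,0],[0,15,0],[0,20,0],[0,25,0],[0,30,0],[0,35,0],[0,40,0],[0,45,0],[0,50,0]], "dr": [[0,0,0],[0,0,0],[0,0,0],[0,0,0],[0,0,0],[0,0,0],[0,0,0],[0,0,0],[0,0,0],[0,0,0]]}}

```text
time: 25.7
position: [0.5153, 0.019, 0.047]
tool_rot: [2.366, 2.066, -0.0]
ft_force: [-2.3, -1.8, 1.3]
grip_width: 0.009
grip_force: 1.0
```

Emit:
{"name": "send_rows", "arguments": {"xyz": [[0,5,0],[0,10,0],[0,15,0],[0,20,0],[0,25,0],[0,30,0],[0,34,0],[0,38,0],[0,41,0],[0,43,0]], "dr": [[0,0,0],[0,0,0],[0,0,0],[0,0,0],[0,0,0],[0,0,0],[0,0,0],[0,0,0],[0,0,0],[0,0,0]]}}

```text
time: 26.53
position: [0.5579, 0.0135, 0.047]
tool_rot: [2.366, 2.067, 0.0]
ft_force: [-2.1, -0.8, 0.5]
grip_width: 0.007
grip_force: 0.8
```

Run:
```python
from h import *
s=get_state();print(s['position'],s['ft_force'])
im=get_image('wrist')[:,:,::-1];t=get_image('top')[:,:,::-1];a=get_image('side')[:,:,::-1]
cv2.imwrite('pics/c8.png',np.hstack([cv2.resize(im,(400,250)),cv2.resize(a[150:250,280:440],(400,250))]))
```

```text
[0.55791074 0.01350199 0.04702387] [-2.08723529 -0.79512494  0.51786515]
```

View pics/c8.png

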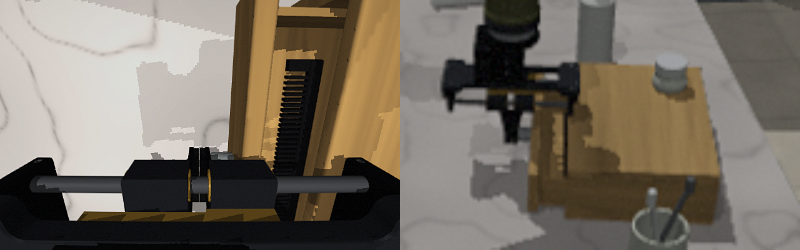

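The drawer is nearly shut, the comb is still flat inside, and the finger is on the knob. I continue slowly.

Emit:
{"name": "send_rows", "arguments": {"xyz": [[0,2,0],[0,4,0],[0,6,0],[0,8,0],[0,10,0],[0,12,0],[0,14,0],[0,16,0],[0,18,0],[0,20,0]], "dr": [[0,0,0],[0,0,0],[0,0,0],[0,0,0],[0,0,0],[0,0,0],[0,0,0],[0,0,0],[0,0,0],[0,0,0]]}}

```text
time: 27.52
position: [0.5776, 0.011, 0.0472]
tool_rot: [-2.366, -2.067, -0.001]
ft_force: [-1.5, 1.2, 1.6]
grip_width: 0.002
grip_force: 0.9
```

Emit:
{"name": "send_rows", "arguments": {"xyz": [[0,1,0],[0,2,0],[0,3,0],[0,4,0],[0,5,0],[0,6,0],[0,7,0],[0,7,0],[0,7,0],[0,7,0]], "dr": [[0,0,0],[0,0,0],[0,0,0],[0,0,0],[0,0,0],[0,0,0],[0,0,0],[0,0,0],[0,0,0],[0,0,0]]}}

```text
time: 28.35
position: [0.5844, 0.0095, 0.047]
tool_rot: [2.366, 2.066, 0.0]
ft_force: [-0.7, -0.1, 0.1]
grip_width: 0.01
grip_force: 0.2
```

Emit:
{"name": "send_rows", "arguments": {"xyz": [[0,0.5,0],[0,1,0],[0,1.5,0],[0,2,0],[0,2.5,0],[0,3,0],[0,3.5,0],[0,4,0],[0,4,0],[0,4,0]], "dr": [[0,0,0],[0,0,0],[0,0,0],[0,0,0],[0,0,0],[0,0,0],[0,0,0],[0,0,0],[0,0,0],[0,0,0]]}}

```text
time: 29.18
position: [0.5883, 0.0091, 0.047]
tool_rot: [2.366, 2.066, -0.0]
ft_force: [-1.3, -0.7, -1.3]
grip_width: 0.007
grip_force: 0.6
```

Emit:
{"name": "send_rows", "arguments": {"xyz": [[0,0.5,0],[0,1,0],[0,1.5,0],[0,2,0],[0,2.5,0],[0,3,0],[0,3.5,0],[0,4,0],[0,4,0],[0,4,0]], "dr": [[0,0,0],[0,0,0],[0,0,0],[0,0,0],[0,0,0],[0,0,0],[0,0,0],[0,0,0],[0,0,0],[0,0,0]]}}

```text
time: 30.02
position: [0.5923, 0.0089, 0.0471]
tool_rot: [2.366, 2.067, 0.001]
ft_force: [-1.3, -1.4, -0.4]
grip_width: 0.004
grip_force: 0.6
```

Emit:
{"name": "send_rows", "arguments": {"xyz": [[0,0.5,0],[0,1,0],[0,1.5,0],[0,2,0],[0,2.5,0],[0,3,0],[0,3.5,0],[0,4,0],[0,4,0],[0,4,0]], "dr": [[0,0,0],[0,0,0],[0,0,0],[0,0,0],[0,0,0],[0,0,0],[0,0,0],[0,0,0],[0,0,0],[0,0,0]]}}

```text
time: 30.85
position: [0.5946, 0.0085, 0.0469]
tool_rot: [-2.364, -2.065, 0.004]
ft_force: [-7.3, 0.3, 4.7]
grip_width: 0.007
grip_force: 3.8
```

Run:
```python
from h import *
s=get_state();print(s['position'],s['ft_force'])
im=get_image('wrist')[:,:,::-1];a=get_image('side')[:,:,::-1]
cv2.imwrite('pics/c9.png',np.hstack([cv2.resize(im[0:260,200:560],(450,325)),cv2.resize(a[170:250,290:376],(349,325))]))
```

```text
[0.59456475 0.00851491 0.04693834] [-7.28664809  0.33159219  4.65663395]
```

View pics/c9.png

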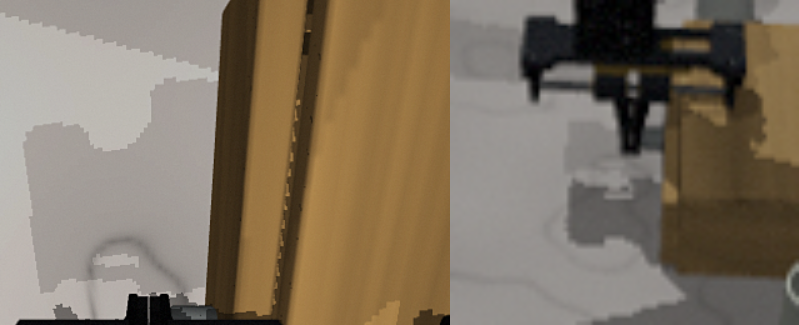

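The panel is against the case and the force rose to about 7 N. I press gently once more to confirm the stop, then back off.

Emit:
{"name": "send_rows", "arguments": {"xyz": [[0,0.5,0],[0,1,0],[0,1.5,0],[0,2,0],[0,2,0],[0,2,0],[0,2,0],[0,2,0],[0,2,0],[0,2,0]], "dr": [[0,0,0],[0,0,0],[0,0,0],[0,0,0],[0,0,0],[0,0,0],[0,0,0],[0,0,0],[0,0,0],[0,0,0]]}}

```text
time: 31.78
position: [0.5947, 0.0085, 0.0469]
tool_rot: [-2.361, -2.063, 0.008]
ft_force: [-12.2, 0.1, 9.4]
grip_width: 0.003
grip_force: 6.8
```

Emit:
{"name": "send_rows", "arguments": {"xyz": [[0,-2,0],[0,-5,0],[0,-10,0],[0,-18,0],[0,-28,0],[0,-40,0],[0,-52,0],[0,-63,0],[0,-70,0],[0,-73,0]], "dr": [[0,0,0],[0,0,0],[0,0,0],[0,0,0],[0,0,0],[0,0,0],[0,0,0],[0,0,0],[0,0,0],[0,0,0]]}}

```text
time: 32.62
position: [0.5244, 0.0182, 0.047]
tool_rot: [-2.365, -2.067, -0.0]
ft_force: [-0.2, 0.7, 0.4]
grip_width: 0.004
grip_force: 0.0
```

Emit:
{"name": "send_rows", "arguments": {"xyz": [[0,-2,-5],[0,-6,-18],[0,-10,-36],[0,-15,-58],[0,-20,-80],[0,-25,-102],[0,-30,-122],[0,-35,-140],[0,-38,-150],[0,-38,-150]], "dr": [[0,0,0],[0,0,0],[0,0,0],[0,0,0],[0,0,0],[0,0,0],[0,0,0],[0,0,0],[0,0,0],[0,0,0]]}}

```text
time: 33.45
position: [0.4896, 0.0231, 0.1997]
tool_rot: [2.365, 2.065, 0.008]
ft_force: [0.8, -0.0, -0.0]
grip_width: 0.004
grip_force: 0.0
```

Run:
```python
from h import *
s=get_state();print(s['position'],s['ft_force'])
im=get_image('wrist')[:,:,::-1];t=get_image('top')[:,:,::-1];a=get_image('side')[:,:,::-1]
cv2.imwrite('pics/c10.png',np.vstack([np.hstack([cv2.resize(im,(400,250)),cv2.resize(a[160:285,270:470],(400,250))]),cv2.resize(t[100:260,140:500],(800,345))[:345]]))
cm=cam('wrist',s); cv2.imwrite('pics/w10.png',im); np.save('w10.npy',np.r_[s['position'],s['tool_rot']])
```

```text
[0.48956462 0.0231353  0.19973903] [ 0.79328158 -0.01198157 -0.02600211]
```

View pics/c10.png

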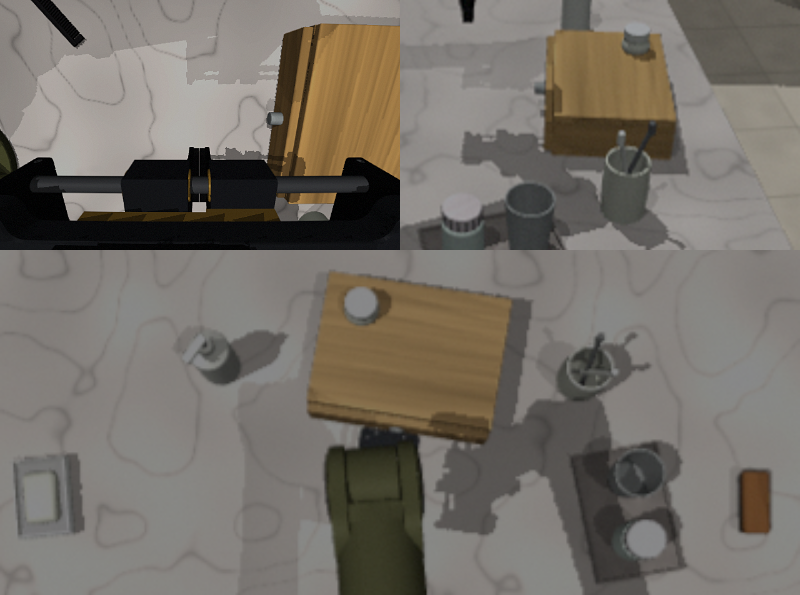

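The drawer is flush shut. The jar is upright on the tray beside the tumbler, and everything else is where it was. The arm is clear, so I hand in.

```bash
python3 -c "
from bench import *
print(close_job())"
```

```text
the job is handed in; nothing more can be done
None
```

I handed the job in at about 33.5 s: the jar stands upright on the tray beside the tumbler, the comb lies flat in the drawer, and the drawer is pushed shut to its stop; the final pictures show nothing else disturbed, but no verdict came back.

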